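# Set a plunger's stroke against a column of cases

## Robot

A 6-joint arm with a two-finger parallel gripper is mounted at the origin on a cart in front of the work surface, level with it; the furniture and walls round the work are solid. World frame = base frame: x ahead of the robot, y to its left, z up, the work surface at z = 0. Lengths are in mm, angles in rad, forces in N, time in s.
With the tool pointing down it reaches from about 350 to 975 mm from the base axis. Payload 7.1 kg.
Tool frame: the origin (TCP) lies at the very end of the fingers, on their centre line; the grasp point (between the pads) lies 19 mm behind it; z points along the fingers, y is the direction in which the jaws open and shut (so a half turn about z gives the same grasp; the last joint's range is limited). The gripper opens to 88 mm and grips with 3 to 60 N. Pads are 20 mm wide; open, the fingers measure 115 mm over their backs; the gripper's body (75 mm by 178 mm) begins 61 mm behind the grasp point.
Start: joints at [1.155, 0.423, 1.63, -0, 1.089, -0.019], TCP at [241.511, 576.435, 222.675] pointing down, gripper open.
Joint ranges: [-3, 3], [-0.9, 2.11], [0.09, 2.58], [-1.31, 4.45], [0.11, 2.69], [-2.54, 2.54]. Speed limits (rad/s): [2.39, 2.39, 3.01, 3.14, 3.14, 3.14].

## Interface

Orientations are given as a rotation vector (axis times angle).
In Python, from workcell import readout, imaging, close_job gives the robot as it stands.
- The arm moves only by the tool carry_out, never from a script. Its argument "rows" is a list of rows, each a list of 3 entries, a list of its own where there are three numbers: the shift along the tool's x, y, z in m, then the turn, a rotation vector about the tool's x, y, z in rad, then the closure, from 0 (fully open) to 1 (shut). In form: [[[dx, dy, dz], [wx, wy, wz], hand], ...]. A call has 1 to 12 rows; each row shifts and turns the commanded pose from where the row before left it, along the tool's axes as they then stand; what a row does not reach is not made up. A row lasts 1/12 s, in which the tool goes at most 41.7 mm and 7.16 degrees, less where a joint would pass 70% of its speed; a pose out of reach is approached as far as the arm can. A call with a gripper value outside its range is refused whole. The fingers move at their own pace and stop on an object; the grip force is fixed at half the most. Time passes only in rows, so rows that do not move let the fingers close. It gives the time, the measured TCP pose, the force and the opening at its end, in the units of the state.
- readout.get_obs(): the state, without advancing time (a new reading comes with each control period).
- imaging.get_image(name): name is "scene" or "top" or "wrist"; returns the picture (384x512x3 uint8, red, green, blue); there is no depth.
- imaging.camera_params(name): a dict with "fx", "fy", "cx", "cy" (pixels), "k1" (the pictures are not rectified: a ray, as slopes to the right and down, at radius r is drawn at 1 + k1 r^2 times it, then the intrinsics apply), "rvec" (rotation vector, rad) and "tvec" (3), from world to camera coordinates, as OpenCV has them; the wrist camera has in their place "T_tool_cam" (4x4, takes a point from camera to tool coordinates, whose origin is the TCP and whose axes are the flange's). Camera axes: x right, y down, z forward; pixel columns grow to the right and rows downward; lengths in mm; the calibration is good to about 2 mm. A picture is of the moment at which its call begins: read the wrist's pose just before it. camera_params takes no time and is no camera call.
- close_job(): hands the job in, once; it reports no verdict.
The state is a dict: "t": time; "qpos": joint angles; "qvel": joint speeds; "joint_torque": joint torques, N m; "ee_pos": TCP position; "orientation": TCP orientation; "ft_force": force on the tool from outside, world axes, zero at the start; "moment": the same for the moment, N m; "width": finger opening in mm.
Only numpy, scipy, OpenCV 4.12 (cv2) and the standard library are available. Lean on these libraries where they do the work, as an engineer would, in place of code of your own. Each camera call takes 0.05 s, during which the arm holds its last target.

## Task

Stack the two loose round cases squarely on the third one, which stands on the steel plate, to make a column of three as a height gauge. Then draw the plunger straight up, only partway out of its barrel, until the underside of its collar is level with the top of the column, and finish while still holding it there, at rest and upright. Keep the barrel's foot flat on the bench and roughly where it stood, leave the finished column standing, and do not knock the bottle, beaker or marker about.

Things in the scene. Friction and masses are not known exactly. Their poses are not given: they have to be found in the camera images.
- plate: flat square steel plate 100 x 100 x 8 mm lying on the bench, fixed. Origin: centre of its underside; its top is 8 mm above the bench.
- case_base_center (a point): closed round case (dark bottom, whitish lid), 61 mm diameter, 24 mm high, 80 g, standing on the plate from the start; it is the foot of the column. Point at its centre, 12 mm above its underside; z up along its axis. Three such cases stacked on the plate reach 80 mm above the bench.
- case_1_center (a point): loose closed round case like the other, 61 mm diameter, 24 mm high, about 80 g, flat on the bench. Point at its centre, 12 mm above its underside; z along its axis. Either loose case may go on first.
- case_2_center (a point): the other loose closed round case, the same in size and look, flat on the bench. Point at its centre, 12 mm above its underside; z along its axis.
- barrel_mouth (a point): loose stand, about 0.95 kg, not fastened to the bench: round aluminium foot 100 mm diameter, 6 mm thick, with an upright barrel 44 mm in diameter in its middle. This point is the centre of the barrel's mouth, 54 mm above the stand's underside; z up along the bore. The bore is 21.6 mm wide and 48 mm deep. If the plunger jams or is pulled aslant, the stand lifts, tips or slides with it.
- grip (a point): the plunger's plain cylindrical grip, 24 mm diameter, 52 mm high, upright above the collar; this point is at 34 mm above the collar's underside (18 mm below the grip's top end). The collar's top is 28 mm below this point. The plunger is one loose rigid piece of about 0.25 kg, held by nothing but its weight: steel rod 20 mm diameter and 46 mm long in the bore, collar, grip. z points up along it.
- collar (a point): the plunger's collar, a disc 34 mm in diameter, 6 mm thick, between rod and grip; the point is the centre of its underside, which rests on the barrel's mouth (54 mm above the bench) at the start. z up along the plunger.
- rod_end (a point): centre of the lower end of the plunger's rod, 46 mm below the collar's underside, inside the bore.
- beaker_center (a point): glass beaker, 53 mm diameter, 66 mm high, a bystander; point half-way up.
- tuning_bottle_center (a point): small white bottle, 48 mm diameter, 101 mm high, a bystander; point half-way up.
- marker_black_center (a point): black marker pen lying on the bench, 138 mm long along its y axis, 16 mm high, a bystander; point at its middle.
Mind the look-alikes: they are no part of the job. Leave any orange or yellow look-alike of the part that bears case_2_center alone.

How it is judged (in metres and radians):
On the way, in this order (a step that is already met when the one before it is completed fails the run):
1. the two loose cases stand squarely on the one on the plate, let go (((horizontal distance between case_1_center and case_base_center below 0.008 m and z of case_1_center in the frame of case_base_center between 0.021 and 0.027 m and angle between each of case_1_center, case_2_center's own z axis and vertical below 0.06 rad and horizontal distance between case_2_center and case_1_center below 0.008 m and z of case_2_center in the frame of case_1_center between 0.021 and 0.027 m) or (horizontal distance between case_2_center and case_base_center below 0.008 m and z of case_2_center in the frame of case_base_center between 0.021 and 0.027 m and angle between each of case_2_center, case_1_center's own z axis and vertical below 0.06 rad and horizontal distance between case_1_center and case_2_center below 0.008 m and z of case_1_center in the frame of case_2_center between 0.021 and 0.027 m)) and z of case_base_center in the frame of plate between 0.017 and 0.023 m and angle between case_base_center's own z axis and vertical below 0.06 rad and x of case_base_center in the frame of plate between -0.035 and 0.035 m and y of case_base_center in the frame of plate between -0.035 and 0.035 m and contact force between the fingers and case_base below 0.1 N and contact force between the fingers and case_1 below 0.1 N and contact force between the fingers and case_2 below 0.1 N), for 0.3 s.
2. the plunger is drawn up until its collar is level with the column's top, in the fingers, its rod still in the barrel (height (world z) of collar between 0.074 and 0.086 m and angle between collar's own z axis and vertical below 0.08 rad and horizontal distance between rod_end and barrel_mouth below 0.005 m and z of rod_end in the frame of barrel_mouth below -0.01 m and contact force between the fingers and plunger above 2 N and height (world z) of barrel_mouth between 0.051 and 0.057 m and angle between barrel_mouth's own z axis and vertical below 0.04 rad), for 0.2 s.
At the end, for the whole second after the job is handed in: Three cases in one column on the plate (within 8 mm, 0.06 rad), let go; plunger gripped (over 2 N), at rest, collar 74 to 86 mm above the bench, tilt under 0.08 rad, rod 10 mm or more inside the barrel; stand flat (3 mm, 0.04 rad) and within 30 mm of its start (all of step 1 and all of step 2 and linear speed of plunger below 0.01 m/s and distance of barrel_mouth from where it was at the start of the episode below 0.03 m); the arm keeps its last pose, push and grip.
It fails at once if the stand is lifted or tipped (height (world z) of barrel_mouth above 0.066 m or angle between barrel_mouth's own z axis and vertical above 0.15 rad).
It fails at once if the plunger is pulled right out of the barrel (z of rod_end in the frame of barrel_mouth above 0 m).
It fails at once if a bystander is knocked about (distance of any of beaker_center, tuning_bottle_center, marker_black_center from where it was at the start of the episode above 0.03 m).
It also fails if it takes over 61 s, if anything falls off the work surface, if the arm or the gripper's body presses on something with over 40 N, if the wrist force passes 120 N, or if a joint passes its speed limit or range.

## Working session

There is one attempt and no reset: what is moved stays moved. The work goes in short steps, Python scripts to look and compute and a tool call to move; the robot and the scene stay as the last step left them, time stands still between calls to the robot, and variables do not carry over. Pictures are saved under pics/ and viewed, and the job is handed in when it is done.

Besides the shell and the picture viewer there is one more tool, called after "Call:" by a JSON object that holds its "fn" and its "kwargs". carry_out: Moves the arm, as the interface text tells. Its arguments: {"type":"object","properties":{"rows":{"type":"array","items":{"type":"array"}}},"required":["rows"]}

```bash
mkdir -p pics; ls; python3 - <<'E'
from workcell import readout, imaging
import cv2
print(readout.get_obs())
for n in ["scene","top","wrist"]:
    print(n,imaging.camera_params(n))
    im=imaging.get_image(n); cv2.imwrite(f"pics/{n}0.png",im[:,:,::-1])
E
```

```text
pics
{'t': 0.0, 'qpos': array([ 1.15497819e+00,  4.23843871e-01,  1.63068440e+00,  1.47281501e-05,
        1.08860776e+00, -1.90434558e-02]), 'qvel': array([-0.00153841,  0.00034837,  0.00122581, -0.00029246,  0.00027219,
        0.00080588]), 'joint_torque': array([-9.91742090e-04, -5.44613421e+01, -2.73668468e+01,  6.44577853e-02,
        2.27123313e-02, -1.18334233e-04]), 'ee_pos': array([241.30033479, 575.93483502, 221.90201161]), 'orientation': array([-6.19114198e-01, -3.07963060e+00,  2.36256580e-03]), 'ft_force': array([ 0.184757  , -1.18879751, -0.19627634]), 'moment': array([-0.02309622,  0.00150269, -0.03962555]), 'width': 87.86748784597862}
scene {'fx': 400.6254571440842, 'fy': 400.6254571440842, 'cx': 244.93680430606477, 'cy': 192.80438950823552, 'k1': 0.010478763432386998, 'rvec': array([ 2.29998496, -0.95029163,  0.33919273]), 'tvec': array([-327.0931393 ,  395.52188741,  899.30928273])}
top {'fx': 429.41489838485353, 'fy': 429.41489838485353, 'cx': 258.4601189027687, 'cy': 187.2534091805266, 'k1': -0.07349165051197237, 'rvec': array([ 2.10597353, -2.15698279,  0.17988089]), 'tvec': array([  98.94250758,  529.47536359, 1461.59226227])}
wrist {'fx': 294.34681483017476, 'fy': 294.34681483017476, 'cx': 255.1163563511155, 'cy': 191.55178708514754, 'k1': -0.06106573329233794, 'T_tool_cam': array([[-4.82751827e-04, -9.69702862e-01, -2.44286974e-01,
         6.72035398e+01],
       [ 9.99999863e-01, -4.18331045e-04, -3.15591731e-04,
         5.90397396e-02],
       [ 2.03837380e-04, -2.44287093e-01,  9.69702931e-01,
        -1.61754768e+02],
       [ 0.00000000e+00,  0.00000000e+00,  0.00000000e+00,
         1.00000000e+00]])}
```

View pics/scene0.png

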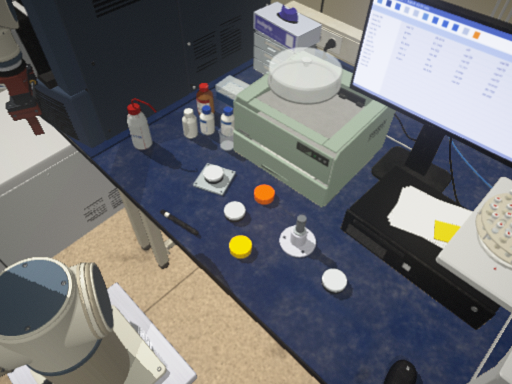

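View pics/top0.png

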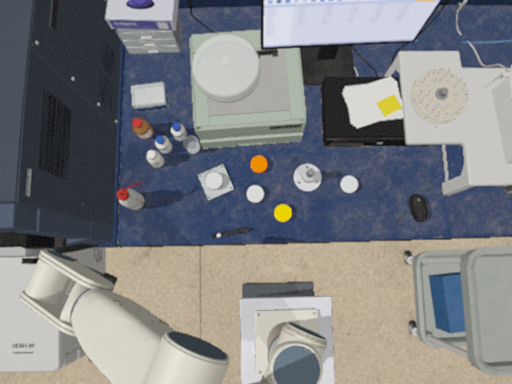

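View pics/wrist0.png

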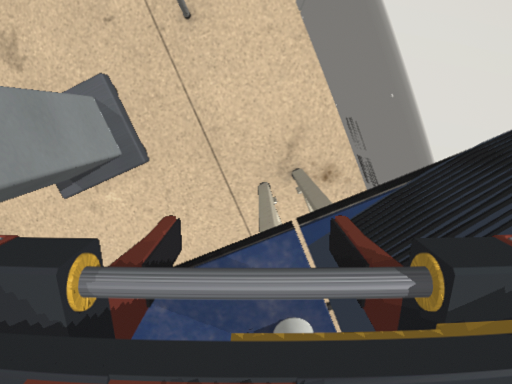

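```bash
cat > h.py <<'E'
import numpy as np, cv2
from workcell import readout, imaging
from scipy.spatial.transform import Rotation as R
def cam(name,obs=None):
    p=imaging.camera_params(name)
    if name=="wrist":
        T=np.eye(4);T[:3,:3]=R.from_rotvec(obs["orientation"]).as_matrix();T[:3,3]=obs["ee_pos"]
        W=T@p["T_tool_cam"]; return p,W[:3,:3],W[:3,3]
    Rm=R.from_rotvec(p["rvec"]).as_matrix().T
    return p,Rm,-Rm@p["tvec"]
def ray(c,uv):
    p,Rm,o=c
    d=np.array([(uv[0]-p["cx"])/p["fx"],(uv[1]-p["cy"])/p["fy"]]); u=d.copy()
    for _ in range(20): u=d/(1+p["k1"]*(u@u))
    return Rm@np.array([u[0],u[1],1.])
def at_z(c,uv,z):
    d=ray(c,uv); return c[2]+d*(z-c[2][2])/d[2]
def proj(c,P):
    p,Rm,o=c; q=Rm.T@(np.asarray(P,float)-o); s=q[:2]/q[2]; s=s*(1+p["k1"]*(s@s))
    return np.array([s[0]*p["fx"]+p["cx"],s[1]*p["fy"]+p["cy"]])
E
python3 - <<'E'
from h import *
for n,pts in [("top",{"c1":(256,194,24),"c2":(349,184,24),"base":(213,181,32),"org":(259,164,24),"yel":(283,213,24),"pl":(307,172,106),"mk":(234,232,8)}),("scene",{"c1":(234,209,24),"c2":(334,278,24),"base":(214,172,32),"org":(264,192,24),"yel":(240,244,24),"pl":(302,218,106),"mk":(180,222,8)})]:
    c=cam(n); print(n,"cam pos",c[2].round())
    for k,(u,v,z) in pts.items(): print(k,at_z(c,(u,v),z).round(1))
t=cv2.imread("pics/top0.png"); s=cv2.imread("pics/scene0.png")
a=cv2.resize(t[120:250,110:380],None,fx=2.9,fy=2.9,interpolation=cv2.INTER_CUBIC)
cv2.imwrite("pics/topcrop.png",a)
cv2.imwrite("pics/scenecrop.png",cv2.resize(s[90:310,120:380],None,fx=2.7,fy=2.7,interpolation=cv2.INTER_CUBIC))
E
```

```text
top cam pos [ 276.   86. 1531.]
c1 [511.3  95.5  24. ]
c2 [ 539.3 -237.5   24. ]
base [560.5 247.2  32. ]
org [620.1  82.3  24. ]
yel [441.2   1.9  24. ]
pl [569.7 -79.4 106. ]
mk [379.6 176.6   8. ]
scene cam pos [  46. -416.  947.]
c1 [513.5  96.4  24. ]
c2 [ 541.5 -239.5   24. ]
base [564.5 237.8  32. ]
org [620.7  78.9  24. ]
yel [4.433e+02 2.000e-01 2.400e+01]
pl [576.  -93.6 106. ]
mk [380.3 180.6   8. ]
```

View pics/topcrop.png

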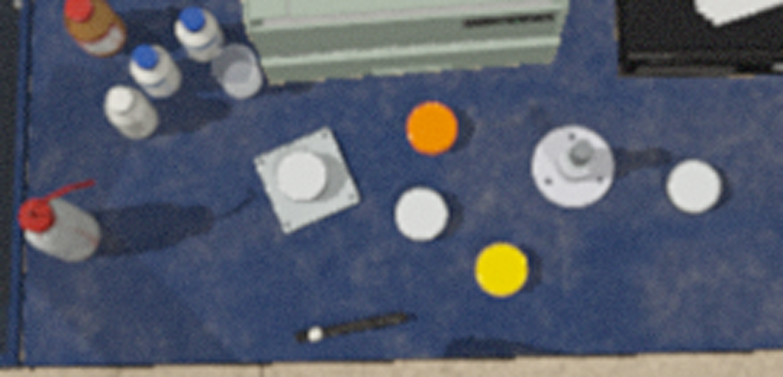

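View pics/scenecrop.png

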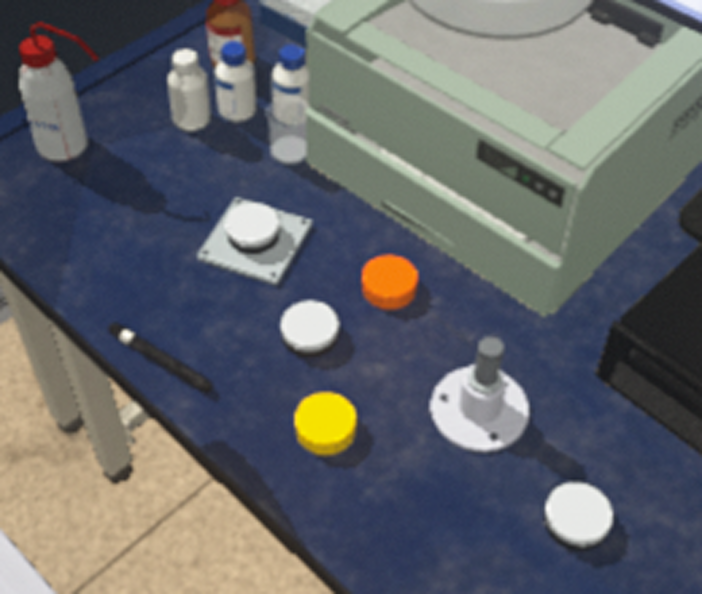

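```bash
cat >> h.py <<'E'
def plan(x=None,y=None,z=None):
    o=readout.get_obs(); Rm=R.from_rotvec(o["orientation"]); G=R.from_rotvec([0,-np.pi,0])
    rel=(Rm.inv()*G).as_rotvec(); p=o["ee_pos"].copy()
    t=np.array([p[i] if v is None else v for i,v in enumerate((x,y,z))])
    print("t",round(o["t"],2),"pos",p.round(1),"turn needed",rel.round(4),"w",round(o["width"],1),"F",o["ft_force"].round(1))
    d=t-p; print("shift after align (tool, m)",(np.array([-d[0],d[1],-d[2]])/1000).round(4))
E
python3 -c "
from h import *; plan(512,96,150)"
```

```text
t 0.15 pos [241.3 576.  222.1] turn needed [-1.200e-03 -3.000e-04 -3.968e-01] w 87.6 F [-0.3  0.   0.1]
shift after align (tool, m) [-0.2707 -0.48    0.0721]
```

Candidates in the top view: white (256,194), white (349,184), white on the plate (213,181, the column's foot), orange (259,164) and yellow (283,213). I choose the two white ones lying on the bench. The close crop confirms their white lids. First I go above the near one.

Call:
{"fn": "carry_out", "kwargs": {"rows": [[[0, 0, 0], [0, 0, -0.1], 0], [[0, 0, 0], [0, 0, -0.1], 0], [[0, 0, 0], [0, 0, -0.1], 0], [[0, 0, 0], [0, 0, -0.097], 0], [[-0.02, -0.035, 0], [0, 0, 0], 0], [[-0.02, -0.035, 0], [0, 0, 0], 0], [[-0.02, -0.035, 0], [0, 0, 0], 0], [[-0.02, -0.035, 0], [0, 0, 0], 0], [[-0.02, -0.035, 0], [0, 0, 0], 0], [[-0.02, -0.035, 0], [0, 0, 0], 0], [[-0.02, -0.035, 0], [0, 0, 0], 0], [[-0.02, -0.035, 0], [0, 0, 0], 0]]}}

```text
t: 1.15
ee_pos: [402.0, 294.6, 222.7]
orientation: [0.001, -3.142, 0.0]
ft_force: [0.2, 0.2, -0.0]
width: 87.7
```

Call:
{"fn": "carry_out", "kwargs": {"rows": [[[-0.02, -0.035, 0.012], [0, 0, 0], 0], [[-0.02, -0.035, 0.012], [0, 0, 0], 0], [[-0.02, -0.035, 0.012], [0, 0, 0], 0], [[-0.02, -0.035, 0.012], [0, 0, 0], 0], [[-0.02, -0.035, 0.012], [0, 0, 0], 0], [[-0.01, -0.025, 0.012], [0, 0, 0], 0], [[0, 0, 0], [0, 0, 0], 0], [[0, 0, 0], [0, 0, 0], 0]]}}

```text
t: 1.82
ee_pos: [510.4, 96.7, 150.3]
orientation: [-0.005, -3.14, 0.0]
ft_force: [-0.1, -0.0, -0.1]
width: 87.5
```

```bash
python3 - <<'E'
from h import *
plan(512,96,150)
o=readout.get_obs(); im=imaging.get_image("wrist")[:,:,::-1]; cv2.imwrite("pics/w1.png",im)
c=cam("wrist",o); print(proj(c,(512,96,24)))
E
```

```text
t 1.82 pos [510.4  96.7 150.3] turn needed [-0.0002 -0.0021 -0.003 ] w 87.5 F [-0.1 -0.  -0.1]
shift after align (tool, m) [-0.0016 -0.0007  0.0003]
[254.12970163 188.09572812]
```

View pics/w1.png

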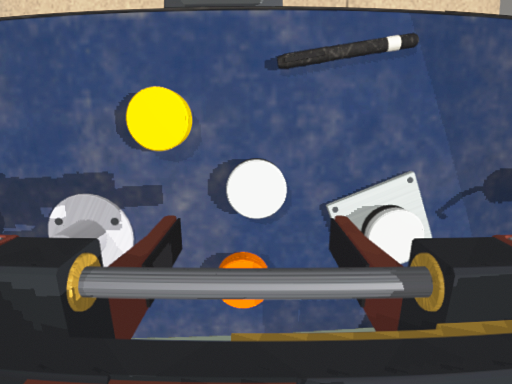

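```bash
cat >> h.py <<'E'
def blob(im,seed,thr=170,half=50):
    g=im.min(axis=2); m=(g>thr).astype(np.uint8)
    n,l,s,ce=cv2.connectedComponentsWithStats(m)
    k=l[int(seed[1]),int(seed[0])]
    cn=max(cv2.findContours((l==k).astype(np.uint8),0,1)[0],key=len)
    e=cv2.fitEllipse(cv2.convexHull(cn)); return ce[k],e,s[k]
E
python3 - <<'E'
from h import *
o=readout.get_obs(); c=cam("wrist",o); im=cv2.imread("pics/w1.png")
for th in (120,150,180):
    ce,e,s=blob(im,(257,188),th); print(ce,e,s, at_z(c,e[0],24).round(1), at_z(c,ce,24).round(1), "diam",e[1][0]/294*(c[2][2]-24))
E
```

```text
[256.14698625 188.57666549] ((256.13189697265625, 188.5742645263672), (59.24625015258789, 60.501220703125), 88.63485717773438) [ 226  159   61   60 2837] [512.7  99.1  24. ] [512.7  99.1  24. ] diam 58.18809019368906
[256.24936937 188.61405405] ((256.24359130859375, 188.6361846923828), (58.77549362182617, 59.76548767089844), 90.11662292480469) [ 227  160   60   59 2775] [512.8  99.2  24. ] [512.8  99.2  24. ] diam 57.72574154882659
[256.37605273 188.72317832] ((256.4101867675781, 188.78916931152344), (58.13998794555664, 59.322044372558594), 87.47003936767578) [ 227  160   60   58 2731] [513.   99.4  24. ] [512.9  99.4  24. ] diam 57.10158623918026
```

Call:
{"fn": "carry_out", "kwargs": {"rows": [[[-0.0025, 0.0015, 0.03], [0, 0, -0.003], 0], [[0, 0, 0.035], [0, 0, 0], 0], [[0, 0, 0.035], [0, 0, 0], 0], [[0, 0, 0.03], [0, 0, 0], 0], [[0, 0, 0.015], [0, 0, 0], 0], [[0, 0, 0], [0, 0, 0], 0], [[0, 0, 0], [0, 0, 0], 0]]}}

```text
t: 2.45
ee_pos: [512.6, 100.8, 6.2]
orientation: [0.008, -3.14, 0.0]
ft_force: [0.1, -0.4, 0.3]
width: 87.8
```

```bash
python3 - <<'E'
from h import *
plan(513,98,5)
o=readout.get_obs(); im=imaging.get_image("wrist")[:,:,::-1]; cv2.imwrite("pics/w2.png",im)
E
```

```text
t 2.45 pos [512.6 100.8   6.2] turn needed [-0.0001 -0.0011  0.0049] w 87.8 F [ 0.1 -0.4  0.3]
shift after align (tool, m) [-0.0004 -0.0028  0.0012]
```

View pics/w2.png

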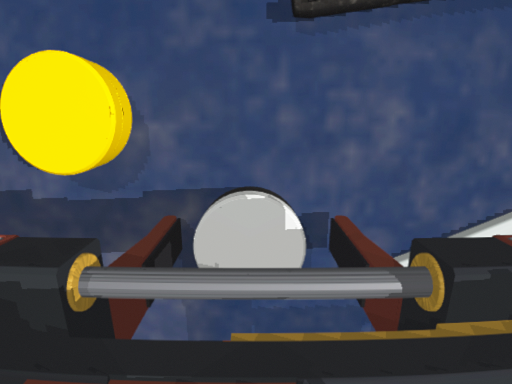

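Call:
{"fn": "carry_out", "kwargs": {"rows": [[[0, -0.0025, 0.001], [0, 0, 0.004], 0.1], [[0, 0, 0], [0, 0, 0], 0.5], [[0, 0, 0], [0, 0, 0], 1], [[0, 0, 0], [0, 0, 0], 1], [[0, 0, 0], [0, 0, 0], 1], [[0, 0, 0], [0, 0, 0], 1]]}}

```text
t: 3.0
ee_pos: [513.7, 97.2, 6.0]
orientation: [0.002, 3.141, 0.0]
ft_force: [-1.8, 0.6, 7.2]
width: 60.3
```

Call:
{"fn": "carry_out", "kwargs": {"rows": [[[0, 0, 0], [0, 0, 0], 1], [[0, 0, 0], [0, 0, 0], 1], [[0, 0, -0.02], [0, 0, 0], 1], [[0, 0, -0.03], [0, 0, 0], 1], [[0, 0, -0.03], [0, 0, 0], 1], [[0, 0, -0.03], [0, 0, 0], 1], [[0, 0, 0], [0, 0, 0], 1]]}}

```text
t: 3.58
ee_pos: [516.4, 97.6, 120.2]
orientation: [0.001, 3.133, 0.002]
ft_force: [1.3, -0.6, 0.0]
width: 60.4
```

```bash
python3 - <<'E'
from h import *
plan(562,243,None)
o=readout.get_obs(); im=imaging.get_image("wrist")[:,:,::-1]; cv2.imwrite("pics/w3.png",im)
E
```

```text
t 3.58 pos [516.4  97.6 120.2] turn needed [ 0.0014  0.0082 -0.0009] w 60.4 F [ 1.3 -0.6  0. ]
shift after align (tool, m) [-0.0456  0.1454 -0.    ]
```

View pics/w3.png

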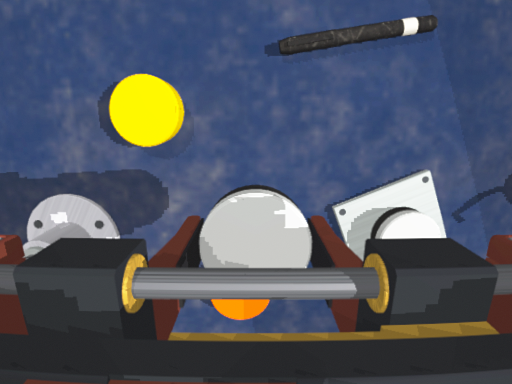

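Call:
{"fn": "carry_out", "kwargs": {"rows": [[[0, 0, -0.02], [0, 0.008, 0], 1], [[0, 0, -0.02], [0, 0, 0], 1], [[-0.015, 0.025, -0.02], [0, 0, 0], 1], [[-0.015, 0.03, -0.01], [0, 0, 0], 1], [[-0.015, 0.03, -0.01], [0, 0, 0], 1], [[-0.015, 0.03, 0], [0, 0, 0], 1], [[-0.015, 0.02, 0], [0, 0, 0], 1], [[-0.009, 0.01, 0], [0, 0, 0], 1], [[0, 0, 0], [0, 0, 0], 1], [[0, 0, 0], [0, 0, 0], 1]]}}

```text
t: 4.47
ee_pos: [596.8, 241.9, 192.5]
orientation: [0.0, -3.131, 0.002]
ft_force: [-0.2, -0.7, -1.5]
width: 60.6
```

```bash
python3 - <<'E'
from h import *
plan(600,243,200)
o=readout.get_obs(); im=imaging.get_image("wrist")[:,:,::-1]; cv2.imwrite("pics/w4.png",im)
c=cam("wrist",o)
print(proj(c,(562,243,32)))
E
```

```text
t 4.47 pos [596.8 241.9 192.5] turn needed [-0.0013 -0.0109  0.0001] w 60.6 F [-0.2 -0.7 -1.5]
shift after align (tool, m) [-0.0032  0.0011 -0.0075]
[256.00456864 149.64029305]
```

View pics/w4.png

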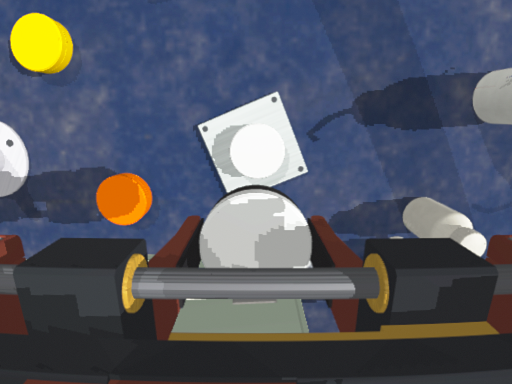

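```bash
python3 - <<'E'
from h import *
im=cv2.imread("pics/w4.png"); o=readout.get_obs(); c=cam("wrist",o)
for th in (225,235,245):
    ce,e,s=blob(im,(257,151),th); print(th,ce,e,s,at_z(c,e[0],32).round(1))
print(im[151,195:310:5].tolist())
a=im[80:290,170:340]; cv2.imwrite("pics/w4c.png",cv2.resize(a,None,fx=2.8,fy=2.8,interpolation=cv2.INTER_NEAREST))
# held lid circle: tool x from row guess; fit circle radius
ct=(imaging.camera_params("wrist"),)
p=ct[0];T=p["T_tool_cam"];ct=(p,T[:3,:3],T[:3,3])
for uv in [(256,187),(256,191),(200,243),(312,243)]:
  for z in (-18,): print(uv,at_z(ct,uv,z).round(1))
E
```

```text
225 [258.59945957 138.77052588] ((257.9465026855469, 135.56625366210938), (89.79521942138672, 115.86559295654297), 110.095703125) [ 199   92  108   91 4811] [546.5 244.5  32. ]
235 [254.62231653 136.77309036] ((245.55409240722656, 125.55706787109375), (85.9736557006836, 107.91251373291016), 146.18641662597656) [ 199   93   95   85 4006] [535.8 231.2  32. ]
245 [257.4774735  150.31183746] ((257.50482177734375, 150.341064453125), (52.99530029296875, 53.9179573059082), 46.301387786865234) [ 231  124   54   54 2264] [562.4 244.   32. ]
[[118, 79, 61], [117, 74, 55], [79, 52, 38], [243, 245, 241], [181, 184, 177], [177, 180, 174], [177, 180, 174], [233, 235, 234], [250, 251, 251], [251, 251, 251], [251, 251, 251], [251, 252, 251], [251, 251, 251], [251, 251, 251], [251, 251, 251], [251, 251, 251], [250, 251, 251], [250, 251, 251], [221, 223, 219], [238, 241, 235], [236, 239, 233], [209, 204, 194], [116, 76, 59]]
(256, 187) [ 33.3   0.8 -18. ]
(256, 191) [ 31.2   0.8 -18. ]
(200, 243) [  2.8 -28.8 -18. ]
(312, 243) [  2.8  30.5 -18. ]
```

View pics/w4c.png

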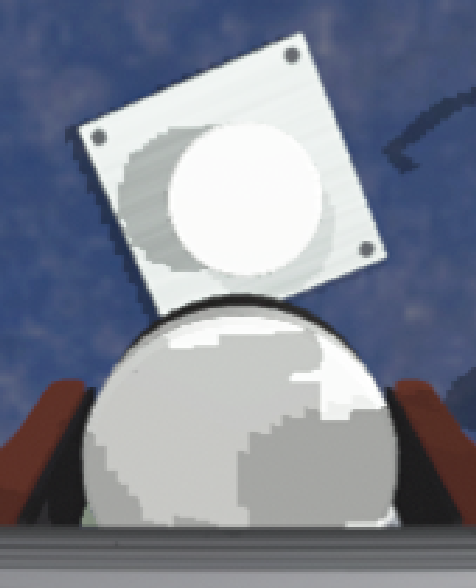

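```bash
python3 -c "
from h import *; plan(564,244,100)"
```

```text
t 4.52 pos [596.5 241.3 192.8] turn needed [-0.0014 -0.011  -0.0007] w 60.1 F [ 0.3 -0.4 -1. ]
shift after align (tool, m) [0.0325 0.0027 0.0928]
```

Call:
{"fn": "carry_out", "kwargs": {"rows": [[[0.01, 0.001, 0], [0, -0.009, 0], 1], [[0.015, 0.002, 0.01], [0, 0, 0], 1], [[0.0075, 0, 0.025], [0, 0, 0], 1], [[0, 0, 0.03], [0, 0, 0], 1], [[0, 0, 0.025], [0, 0, 0], 1], [[0, 0, 0], [0, 0, 0], 1], [[0, 0, 0], [0, 0, 0], 1], [[0, 0, 0], [0, 0, 0], 1], [[0, 0, 0], [0, 0, 0], 1]]}}

```text
t: 5.27
ee_pos: [566.5, 245.1, 106.4]
orientation: [0.002, 3.138, 0.001]
ft_force: [-0.2, -0.8, -0.0]
width: 59.8
```

```bash
python3 -c "
from h import *; plan(564,244,40)
im=imaging.get_image('wrist')[:,:,::-1]; cv2.imwrite('pics/w5.png',im)
plan(564,244,40)"
```

```text
t 5.27 pos [566.5 245.1 106.4] turn needed [ 0.0009  0.0034 -0.0013] w 59.8 F [-0.2 -0.8 -0. ]
shift after align (tool, m) [ 0.0025 -0.0011  0.0664]
t 5.32 pos [566.5 245.3 106.5] turn needed [ 0.0011  0.0037 -0.0011] w 60.2 F [ 0.1 -0.  -0. ]
shift after align (tool, m) [ 0.0025 -0.0013  0.0665]
```

View pics/w5.png

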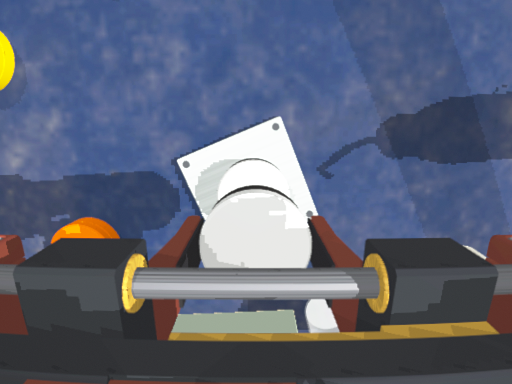

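```bash
python3 - <<'E'
from h import *
from scipy.optimize import least_squares
im=cv2.imread("pics/w5.png"); o=readout.get_obs(); c=cam("wrist",o)
m=(im.min(axis=2)>245)
pts=[]
for r in range(158,184):
    xs=np.where(m[r,205:300])[0]+205
    if len(xs): pts.append((r,xs.min(),xs.max()))
print(pts)
P=np.array([at_z(c,(x,r),32)[:2] for r,a,b in pts if r>160 and r<180 for x in (a-.5,b+.5)])
f=least_squares(lambda q:np.hypot(P[:,0]-q[0],P[:,1]-q[1])-q[2],[562,244,29],loss="soft_l1"); print(f.x,f.cost)
E
```

```text
[(158, np.int64(205), np.int64(295)), (159, np.int64(205), np.int64(295)), (160, np.int64(205), np.int64(296)), (161, np.int64(205), np.int64(296)), (162, np.int64(205), np.int64(297)), (163, np.int64(205), np.int64(297)), (164, np.int64(205), np.int64(297)), (165, np.int64(205), np.int64(297)), (166, np.int64(205), np.int64(298)), (167, np.int64(205), np.int64(298)), (168, np.int64(205), np.int64(299)), (169, np.int64(230), np.int64(299)), (170, np.int64(229), np.int64(299)), (171, np.int64(228), np.int64(299)), (172, np.int64(228), np.int64(299)), (173, np.int64(227), np.int64(299)), (174, np.int64(226), np.int64(299)), (175, np.int64(225), np.int64(299)), (176, np.int64(224), np.int64(299)), (177, np.int64(224), np.int64(299)), (178, np.int64(223), np.int64(299)), (179, np.int64(223), np.int64(299)), (180, np.int64(221), np.int64(299)), (181, np.int64(221), np.int64(299)), (182, np.int64(221), np.int64(299)), (183, np.int64(221), np.int64(299))]
[543.39717681 250.22916196  31.49112775] 134.67580137731966
```

```bash
python3 - <<'E'
from h import *
im=cv2.imread("pics/w5.png"); a=im[145:255,190:330].astype(float); a=np.clip((a-190)*4,0,255).astype(np.uint8)
cv2.imwrite("pics/w5c.png",cv2.resize(a,None,fx=5,fy=5,interpolation=cv2.INTER_NEAREST))
E
```

```text
(no output)
```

View pics/w5c.png

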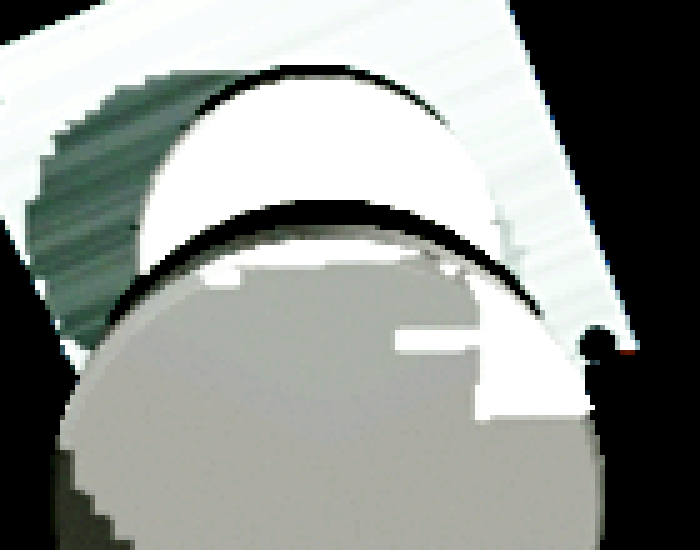

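```bash
python3 - <<'E'
from h import *
o=readout.get_obs(); c=cam("wrist",o); print(at_z(c,(253,195.5),32))
# held lid: top dark-edge rows; lid left/right
p=imaging.camera_params("wrist");T=p["T_tool_cam"];ct=(p,T[:3,:3],T[:3,3])
print(at_z(ct,(256,191),-18),at_z(ct,(202,243),-18),at_z(ct,(311,243),-18))
E
```

```text
[562.53476982 243.91357127  32.        ]
[ 31.19084772   0.82549401 -18.        ] [  2.84808287 -27.73257939 -18.        ] [  2.82638425  29.93172747 -18.        ]
```

Call:
{"fn": "carry_out", "kwargs": {"rows": [[[0.002, -0.0023, 0.015], [0, 0.003, 0], 1], [[0, 0, 0.025], [0, 0, 0], 1], [[0, 0, 0.015], [0, 0, 0], 1], [[0, 0, 0.005], [0, 0, 0], 1], [[0, 0, 0], [0, 0, 0], 1], [[0, 0, 0], [0, 0, 0], 1], [[0, 0, 0], [0, 0, 0], 1], [[0, 0, 0], [0, 0, 0], 1]]}}

```text
t: 5.98
ee_pos: [564.3, 243.2, 46.0]
orientation: [0.001, 3.141, 0.001]
ft_force: [0.6, 0.4, -0.8]
width: 60.2
```

```bash
python3 -c "
from h import *; plan(564.5,243,39)"
```

```text
t 5.98 pos [564.3 243.2  46. ] turn needed [ 0.0008  0.0002 -0.0007] w 60.2 F [ 0.6  0.4 -0.8]
shift after align (tool, m) [-0.0002 -0.0002  0.007 ]
```

Call:
{"fn": "carry_out", "kwargs": {"rows": [[[0, 0, 0.003], [0, 0, 0], 1], [[0, 0, 0.002], [0, 0, 0], 1], [[0, 0, 0.002], [0, 0, 0], 1], [[0, 0, 0.001], [0, 0, 0], 1], [[0, 0, 0], [0, 0, 0], 1], [[0, 0, 0], [0, 0, 0], 1]]}}

```text
t: 6.48
ee_pos: [563.3, 242.8, 37.5]
orientation: [-0.001, -3.14, -0.0]
ft_force: [-3.0, -1.1, 8.5]
width: 60.2
```

Contact (8.5 N); I'll release and lift slowly.

Call:
{"fn": "carry_out", "kwargs": {"rows": [[[0, 0, -0.0005], [0, 0, 0], 0.8], [[0, 0, 0], [0, 0, 0], 0.5], [[0, 0, 0], [0, 0, 0], 0], [[0, 0, 0], [0, 0, 0], 0], [[0, 0, 0], [0, 0, 0], 0], [[0, 0, 0], [0, 0, 0], 0], [[0, 0, -0.02], [0, 0, 0], 0], [[0, 0, -0.03], [0, 0, 0], 0], [[0, 0, -0.04], [0, 0, 0], 0], [[0, 0, -0.04], [0, 0, 0], 0], [[0, 0, -0.02], [0, 0, 0], 0], [[0, 0, 0], [0, 0, 0], 0]]}}

```text
t: 7.48
ee_pos: [566.6, 244.0, 192.6]
orientation: [0.001, 3.135, 0.005]
ft_force: [0.9, -0.2, 0.5]
width: 87.7
```

```bash
python3 - <<'E'
from h import *
plan(541,-239,150)
o=readout.get_obs(); im=imaging.get_image("wrist")[:,:,::-1]; cv2.imwrite("pics/w6.png",im)
a=np.clip((im[100:270,170:340].astype(float)-130)*2,0,255).astype(np.uint8)
cv2.imwrite("pics/w6c.png",cv2.resize(a,None,fx=3.4,fy=3.4,interpolation=cv2.INTER_NEAREST))
E
```

```text
t 7.48 pos [566.6 244.  192.6] turn needed [ 0.0035  0.0066 -0.0007] w 87.7 F [ 0.9 -0.2  0.5]
shift after align (tool, m) [ 0.0256 -0.483   0.0426]
```

View pics/w6c.png

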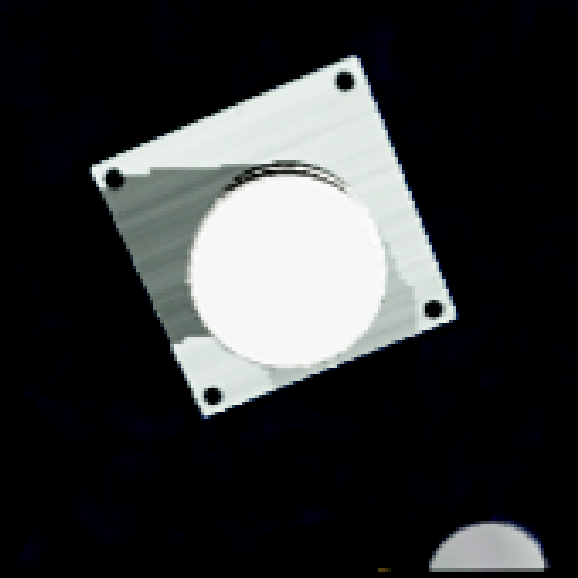

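```bash
python3 - <<'E'
from h import *
o=readout.get_obs(); c=cam("wrist",o); im=cv2.imread("pics/w6.png")
ce,e,s=blob(im,(254,178),247); print(ce,e,s,at_z(c,e[0],56), at_z(c,(254.6,178.2),56))
plan(541,-239,150)
E
```

```text
[254.49537595 179.1455569 ] ((254.59506225585938, 179.1169891357422), (55.44163131713867, 57.318607330322266), 67.16056060791016) [ 226  152   57   55 2487] [559.70984147 243.46681118  56.        ] [558.75102679 243.47344049  56.        ]
t 7.53 pos [565.1 243.4 189.8] turn needed [ 0.002   0.003  -0.0007] w 88.2 F [-0.1  0.4 -1.1]
shift after align (tool, m) [ 0.0241 -0.4824  0.0398]
```

Call:
{"fn": "carry_out", "kwargs": {"rows": [[[0.002, -0.04, 0], [0, 0, 0], 0], [[0.002, -0.04, 0], [0, 0, 0], 0], [[0.002, -0.04, 0], [0, 0, 0], 0], [[0.002, -0.04, 0], [0, 0, 0], 0], [[0.002, -0.04, 0], [0, 0, 0], 0], [[0.002, -0.04, 0], [0, 0, 0], 0], [[0.002, -0.04, 0], [0, 0, 0], 0], [[0.002, -0.04, 0], [0, 0, 0], 0], [[0.002, -0.04, 0], [0, 0, 0], 0], [[0.002, -0.04, 0], [0, 0, 0], 0], [[0.002, -0.04, 0], [0, 0, 0], 0], [[0.002, -0.04, 0], [0, 0, 0], 0]]}}

```text
t: 8.53
ee_pos: [537.6, -238.7, 185.1]
orientation: [-0.001, -3.137, -0.002]
ft_force: [0.2, -0.1, -0.1]
width: 87.7
```

Call:
{"fn": "carry_out", "kwargs": {"rows": [[[0, 0, 0.02], [0, 0, 0], 0], [[0, 0, 0.02], [0, 0, 0], 0], [[0, 0, 0], [0, 0, 0], 0], [[0, 0, 0], [0, 0, 0], 0], [[0, 0, 0], [0, 0, 0], 0], [[0, 0, 0], [0, 0, 0], 0]]}}

```text
t: 9.03
ee_pos: [539.6, -236.9, 147.8]
orientation: [0.0, -3.14, 0.001]
ft_force: [-1.5, 0.6, 0.0]
width: 87.8
```

```bash
python3 - <<'E'
from h import *
plan(541,-239,5)
o=readout.get_obs(); im=imaging.get_image("wrist")[:,:,::-1]; cv2.imwrite("pics/w7.png",im)
c=cam("wrist",o); s=proj(c,(541,-239,24)); print(s)
for th in (120,180):
    ce,e,s2=blob(im,s,th); print(ce,e,s2,at_z(c,e[0],24).round(1))
E
```

```text
t 9.03 pos [ 539.6 -236.9  147.8] turn needed [-0.0003 -0.0013  0.0001] w 87.8 F [-1.5  0.6  0. ]
shift after align (tool, m) [-0.0014 -0.0021  0.1428]
[252.70538141 188.37821774]
[252.07528697 186.62727887] ((252.03656005859375, 186.61097717285156), (60.67141342163086, 61.9367561340332), 88.70380401611328) [ 221  157   63   61 2962] [ 539.2 -239.7   24. ]
[252.06375606 186.57692308] ((252.06271362304688, 186.57980346679688), (59.74839782714844, 60.98884963989258), 89.82600402832031) [ 222  157   61   60 2886] [ 539.2 -239.6   24. ]
```

View pics/w7.png

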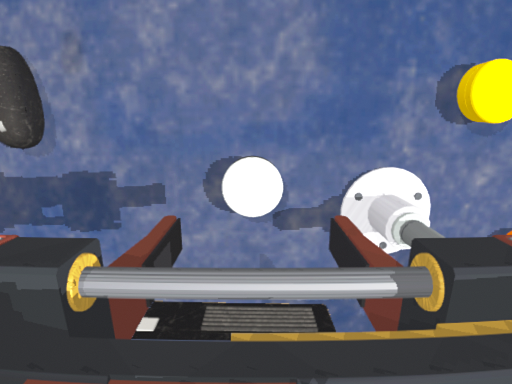

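Call:
{"fn": "carry_out", "kwargs": {"rows": [[[0, -0.0031, 0.03], [0, 0, 0], 0], [[0, 0, 0.035], [0, 0, 0], 0], [[0, 0, 0.035], [0, 0, 0], 0], [[0, 0, 0.03], [0, 0, 0], 0], [[0, 0, 0.009], [0, 0, 0], 0], [[0, 0, 0], [0, 0, 0], 0], [[0, 0, 0], [0, 0, 0], 0], [[0, 0, 0], [0, 0, 0], 0]]}}

```text
t: 9.75
ee_pos: [540.4, -240.8, 10.2]
orientation: [0.001, 3.141, -0.002]
ft_force: [0.5, -0.1, -0.7]
width: 88.1
```

```bash
python3 -c "
from h import *; plan(539.5,-240,6)"
```

```text
t 9.75 pos [ 540.4 -240.8   10.2] turn needed [-0.0014  0.0009 -0.0005] w 88.1 F [ 0.5 -0.1 -0.7]
shift after align (tool, m) [0.0009 0.0008 0.0042]
```

Call:
{"fn": "carry_out", "kwargs": {"rows": [[[0.001, 0.0005, 0.004], [0, 0, 0], 0], [[0, 0, 0], [0, 0, 0], 0.5], [[0, 0, 0], [0, 0, 0], 1], [[0, 0, 0], [0, 0, 0], 1], [[0, 0, 0], [0, 0, 0], 1], [[0, 0, 0], [0, 0, 0], 1], [[0, 0, 0], [0, 0, 0], 1], [[0, 0, 0], [0, 0, 0], 1]]}}

```text
t: 10.42
ee_pos: [538.0, -239.9, 4.4]
orientation: [-0.001, -3.14, 0.0]
ft_force: [-0.2, 1.5, 4.0]
width: 60.4
```

```bash
python3 -c "
from h import *; plan(539.5,-240,6)"
```

```text
t 10.42 pos [ 538.  -239.9    4.4] turn needed [-0.0001 -0.0017 -0.0008] w 60.4 F [-0.2  1.5  4. ]
shift after align (tool, m) [-0.0015 -0.0001 -0.0016]
```

Call:
{"fn": "carry_out", "kwargs": {"rows": [[[0, 0, -0.02], [0, 0, 0], 1], [[0, 0, -0.035], [0, 0, 0], 1], [[0, 0, -0.04], [0, 0, 0], 1], [[0, 0, -0.04], [0, 0, 0], 1], [[0, 0, -0.04], [0, 0, 0], 1], [[0, 0, -0.02], [0, 0, 0], 1], [[-0.003, 0.03, 0], [0, 0, 0], 1], [[-0.005, 0.035, 0], [0, 0, 0], 1], [[-0.005, 0.04, 0], [0, 0, 0], 1], [[-0.005, 0.04, 0], [0, 0, 0], 1], [[-0.005, 0.04, 0], [0, 0, 0], 1], [[-0.005, 0.04, 0], [0, 0, 0], 1]]}}

```text
t: 11.42
ee_pos: [566.0, -13.0, 198.9]
orientation: [-0.002, -3.139, -0.0]
ft_force: [0.9, -0.5, -0.5]
width: 60.1
```

Call:
{"fn": "carry_out", "kwargs": {"rows": [[[-0.005, 0.04, 0], [0, 0, 0], 1], [[-0.005, 0.04, 0], [0, 0, 0], 1], [[-0.005, 0.04, 0], [0, 0, 0], 1], [[-0.005, 0.04, 0], [0, 0, 0], 1], [[-0.005, 0.04, 0], [0, 0, 0], 1], [[-0.005, 0.03, 0], [0, 0, 0], 1], [[-0.004, 0.02, 0], [0, 0, 0], 1], [[-0.002, 0.008, 0], [0, 0, 0], 1], [[0, 0, 0], [0, 0, 0], 1], [[0, 0, 0], [0, 0, 0], 1], [[0, 0, 0], [0, 0, 0], 1]]}}

```text
t: 12.33
ee_pos: [602.3, 241.6, 198.7]
orientation: [-0.003, -3.139, 0.001]
ft_force: [0.2, -0.2, -0.8]
width: 60.6
```

```bash
python3 - <<'E'
from h import *
plan(564,243,120)
o=readout.get_obs(); im=imaging.get_image("wrist")[:,:,::-1]; cv2.imwrite("pics/w8.png",im)
plan(564,243,120)
a=np.clip((im[90:290,170:370].astype(float)-130)*2,0,255).astype(np.uint8)
cv2.imwrite("pics/w8c.png",cv2.resize(a,None,fx=3,fy=3,interpolation=cv2.INTER_NEAREST))
E
```

```text
t 12.33 pos [602.3 241.6 198.7] turn needed [-0.0007 -0.0029 -0.0018] w 60.6 F [ 0.2 -0.2 -0.8]
shift after align (tool, m) [0.0383 0.0014 0.0787]
t 12.38 pos [602.4 241.5 198.9] turn needed [-0.0005 -0.0027 -0.0023] w 60.3 F [-0.2  0.4 -1.3]
shift after align (tool, m) [0.0384 0.0015 0.0789]
```

View pics/w8c.png

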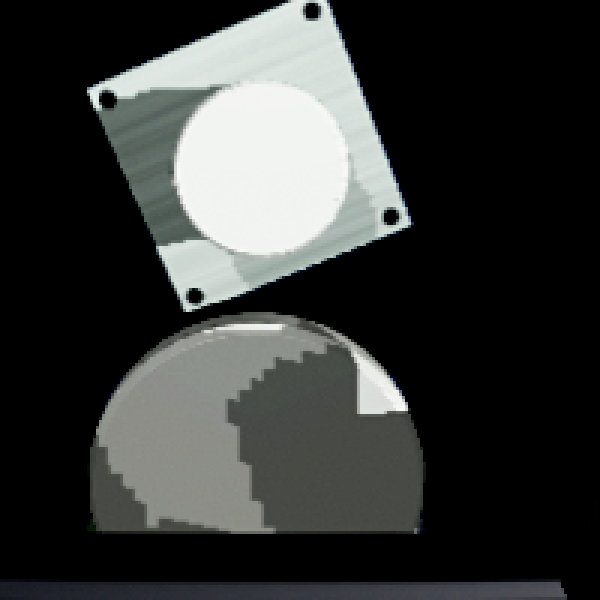

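```bash
python3 - <<'E'
from h import *
o=readout.get_obs(); c=cam("wrist",o); im=cv2.imread("pics/w8.png")
ce,e,s=blob(im,(257,146),247); print(ce,e,s,at_z(c,e[0],56)); print(at_z(c,(257.3,146),56))
p=imaging.camera_params("wrist");T=p["T_tool_cam"];ct=(p,T[:3,:3],T[:3,3])
def edge(name):
    im=cv2.imread(name); g=im.min(axis=2).astype(int)
    print(name,[(r,g[r,256]) for r in range(180,204)])
edge("pics/w8.png"); edge("pics/w4.png")
for r in (190,193,196): print(r,at_z(ct,(256,r),-19))
cv2.imwrite("pics/w8d.png",cv2.resize(im[180:275,190:325],None,fx=5,fy=5,interpolation=cv2.INTER_NEAREST))
E
```

```text
[257.09659541 145.59422011] ((257.20526123046875, 145.56175231933594), (56.232765197753906, 57.26237869262695), 43.22040557861328) [ 229  117   57   57 2526] [562.8235484  243.96726496  56.        ]
[563.27243161 244.06421808  56.        ]
pics/w8.png [(180, np.int64(208)), (181, np.int64(208)), (182, np.int64(210)), (183, np.int64(214)), (184, np.int64(218)), (185, np.int64(185)), (186, np.int64(92)), (187, np.int64(62)), (188, np.int64(63)), (189, np.int64(49)), (190, np.int64(42)), (191, np.int64(38)), (192, np.int64(34)), (193, np.int64(64)), (194, np.int64(172)), (195, np.int64(178)), (196, np.int64(174)), (197, np.int64(188)), (198, np.int64(250)), (199, np.int64(248)), (200, np.int64(212)), (201, np.int64(207)), (202, np.int64(200)), (203, np.int64(199))]
pics/w4.png [(180, np.int64(217)), (181, np.int64(213)), (182, np.int64(218)), (183, np.int64(218)), (184, np.int64(173)), (185, np.int64(73)), (186, np.int64(35)), (187, np.int64(35)), (188, np.int64(56)), (189, np.int64(141)), (190, np.int64(177)), (191, np.int64(175)), (192, np.int64(173)), (193, np.int64(248)), (194, np.int64(247)), (195, np.int64(247)), (196, np.int64(252)), (197, np.int64(251)), (198, np.int64(252)), (199, np.int64(213)), (200, np.int64(197)), (201, np.int64(198)), (202, np.int64(197)), (203, np.int64(198))]
190 [ 31.95549715   0.82263212 -19.        ]
193 [ 30.40845958   0.82301811 -19.        ]
196 [ 28.85342329   0.82341173 -19.        ]
```

View pics/w8d.png

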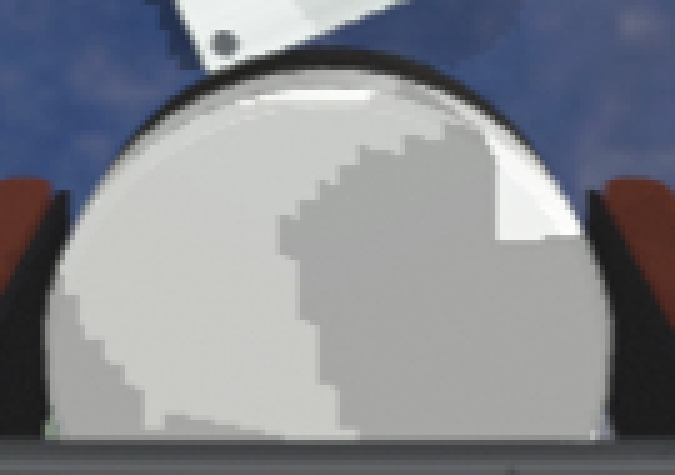

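Call:
{"fn": "carry_out", "kwargs": {"rows": [[[0.015, 0.0006, 0], [0, -0.002, -0.001], 1], [[0.0174, 0.001, 0], [0, 0, 0], 1], [[0.008, 0, 0.02], [0, 0, 0], 1], [[0, 0, 0.035], [0, 0, 0], 1], [[0, 0, 0.035], [0, 0, 0], 1], [[0, 0, 0.025], [0, 0, 0], 1], [[0, 0, 0.009], [0, 0, 0], 1], [[0, 0, 0], [0, 0, 0], 1], [[0, 0, 0], [0, 0, 0], 1], [[0, 0, 0], [0, 0, 0], 1], [[0, 0, 0], [0, 0, 0], 1]]}}

```text
t: 13.3
ee_pos: [563.6, 245.1, 77.1]
orientation: [0.0, 3.139, 0.002]
ft_force: [-0.4, -0.2, -1.3]
width: 60.3
```

```bash
python3 -c "
from h import *; plan(562,243.1,60.5)
im=imaging.get_image('wrist')[:,:,::-1]; cv2.imwrite('pics/w9.png',im)
cv2.imwrite('pics/w9d.png',cv2.resize(im[150:290,170:345],None,fx=4,fy=4,interpolation=cv2.INTER_NEAREST))
plan(562,243.1,60.5)"
```

```text
t 13.3 pos [563.6 245.1  77.1] turn needed [ 0.0013  0.0031 -0.0001] w 60.3 F [-0.4 -0.2 -1.3]
shift after align (tool, m) [ 0.0016 -0.002   0.0166]
t 13.35 pos [563.4 245.1  76.9] turn needed [0.0012 0.0029 0.    ] w 59.9 F [ 0.7 -0.4 -0.8]
shift after align (tool, m) [ 0.0014 -0.002   0.0164]
```

View pics/w9d.png

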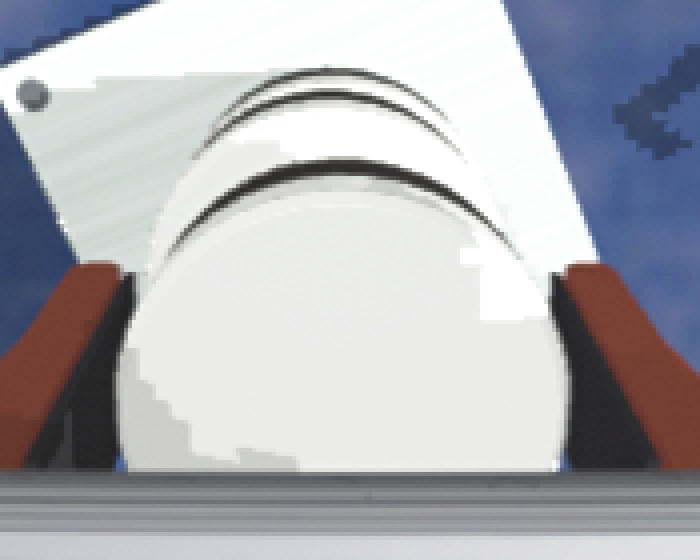

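Call:
{"fn": "carry_out", "kwargs": {"rows": [[[0.0014, -0.0021, 0.004], [0, 0.003, 0], 1], [[0, 0, 0.006], [0, 0, 0], 1], [[0, 0, 0.002], [0, 0, 0], 1], [[0, 0, 0.001], [0, 0, 0], 1], [[0, 0, 0], [0, 0, 0], 1], [[0, 0, 0], [0, 0, 0], 1], [[0, 0, 0], [0, 0, 0], 1]]}}

```text
t: 13.93
ee_pos: [560.8, 242.7, 62.1]
orientation: [0.0, -3.139, -0.0]
ft_force: [0.7, 0.3, -0.6]
width: 60.2
```

```bash
python3 -c "
from h import *; plan(562,243.1,60.5)"
```

```text
t 13.93 pos [560.8 242.7  62.1] turn needed [ 0.     -0.0029  0.0003] w 60.2 F [ 0.7  0.3 -0.6]
shift after align (tool, m) [-0.0012  0.0004  0.0016]
```

Call:
{"fn": "carry_out", "kwargs": {"rows": [[[-0.0012, 0.0004, 0.0008], [0, -0.002, 0], 1], [[0, 0, 0.0008], [0, 0, 0], 1], [[0, 0, 0], [0, 0, 0], 1], [[0, 0, 0], [0, 0, 0], 1], [[0, 0, 0], [0, 0, 0], 1]]}}

```text
t: 14.35
ee_pos: [562.0, 243.1, 60.5]
orientation: [0.0, -3.141, -0.0]
ft_force: [-0.0, 0.2, -1.2]
width: 60.4
```

Call:
{"fn": "carry_out", "kwargs": {"rows": [[[0, 0, 0.001], [0, 0, 0], 1], [[0, 0, 0.0005], [0, 0, 0], 1], [[0, 0, 0], [0, 0, 0], 1], [[0, 0, 0], [0, 0, 0], 1]]}}

```text
t: 14.68
ee_pos: [562.2, 243.1, 59.5]
orientation: [0.0, -3.141, -0.0]
ft_force: [-0.8, -1.1, 4.9]
width: 60.4
```

Contact at 4.9 N, so I release and lift.

Call:
{"fn": "carry_out", "kwargs": {"rows": [[[0, 0, -0.0003], [0, 0, 0], 0.8], [[0, 0, 0], [0, 0, 0], 0.5], [[0, 0, 0], [0, 0, 0], 0], [[0, 0, 0], [0, 0, 0], 0], [[0, 0, 0], [0, 0, 0], 0], [[0, 0, 0], [0, 0, 0], 0], [[0, 0, -0.02], [0, 0, 0], 0], [[0, 0, -0.03], [0, 0, 0], 0], [[0, 0, -0.04], [0, 0, 0], 0], [[0, 0, -0.04], [0, 0, 0], 0], [[0, 0, 0], [0, 0, 0], 0], [[0, 0, 0], [0, 0, 0], 0]]}}

```text
t: 15.68
ee_pos: [563.7, 243.7, 192.0]
orientation: [-0.0, 3.137, 0.003]
ft_force: [0.9, 0.5, -0.7]
width: 88.0
```

Call:
{"fn": "carry_out", "kwargs": {"rows": [[[0, 0, 0], [0, 0, 0], 0], [[0, 0, 0], [0, 0, 0], 0], [[0, 0, 0], [0, 0, 0], 0], [[0, 0, 0], [0, 0, 0], 0]]}}

```text
t: 16.02
ee_pos: [561.3, 242.8, 187.7]
orientation: [0.0, -3.138, 0.002]
ft_force: [-0.1, -1.3, -0.5]
width: 87.7
```

```bash
python3 - <<'E'
from h import *
plan(575,-86,190)
o=readout.get_obs(); im=imaging.get_image("wrist")[:,:,::-1]; cv2.imwrite("pics/w10.png",im)
c=cam("wrist",o); ce,e,s=blob(im,proj(c,(562,243,80)),247); print(ce,e,s,at_z(c,e[0],80))
a=np.clip((im[80:280,140:380].astype(float)-100)*1.7,0,255).astype(np.uint8)
s=imaging.get_image("scene")[:,:,::-1]; b=cv2.resize(s[130:220,180:280],None,fx=5,fy=5,interpolation=cv2.INTER_CUBIC)
cv2.imwrite("pics/w10c.png",cv2.resize(a,None,fx=3,fy=3,interpolation=cv2.INTER_NEAREST))
cv2.imwrite("pics/s10c.png",b); cv2.imwrite("pics/s10.png",s)
E
```

```text
t 16.02 pos [561.3 242.8 187.7] turn needed [-0.001  -0.0035  0.0002] w 87.7 F [-0.1 -1.3 -0.5]
shift after align (tool, m) [-0.0137 -0.3288 -0.0023]
[256.55772525 192.82288455] ((257.09393310546875, 191.8912353515625), (60.02943420410156, 64.51163482666016), 40.222251892089844) [ 226  162   62   62 2919] [562.00858684 244.82309538  80.        ]
```

View pics/w10c.png

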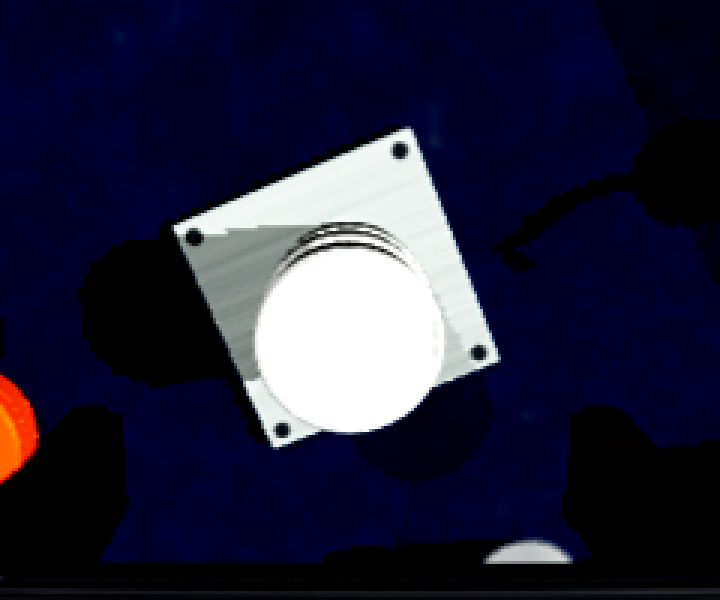

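View pics/s10c.png

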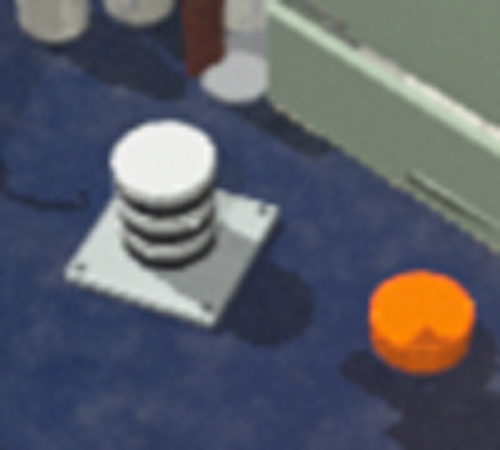

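```bash
python3 - <<'E'
from h import *
c=cam("scene")
im=cv2.imread("pics/s10.png")
cv2.imwrite("pics/s10e.png",cv2.resize(im[145:190,195:230],None,fx=16,fy=13,interpolation=cv2.INTER_CUBIC)) 
for z in (80,56,32): print(z,(proj(c,(562,243,z))-[195,145])*[16,13], [ (proj(c,(562+dx,243+dy,z))-proj(c,(562,243,z))).round(2).tolist() for dx,dy in((10,0),(0,10))])
v=im.copy()
for z in (80,68,56,44,32,20,8):
    th=np.linspace(0,6.28,200)
    q=[proj(c,(562+30.5*np.cos(t),243+30.5*np.sin(t),z)) for t in th]
    L=cv2.resize(v[145:190,195:230],None,fx=16,fy=13,interpolation=cv2.INTER_CUBIC) if z==80 else L
    if z in(80,56,32): cv2.polylines(L,[np.int32([((a+.5-195)*16,(b+.5-145)*13) for a,b in q])],True,(0,0,255),1)
cv2.imwrite("pics/s10e.png",L)
E
```

```text
80 [260.15292106 204.38695393] [[2.49, -1.7], [-2.23, -1.71]]
56 [268.32385233 275.76817845] [[2.45, -1.7], [-2.2, -1.71]]
32 [276.2461268  344.99339678] [[2.41, -1.69], [-2.17, -1.7]]
```

View pics/s10e.png

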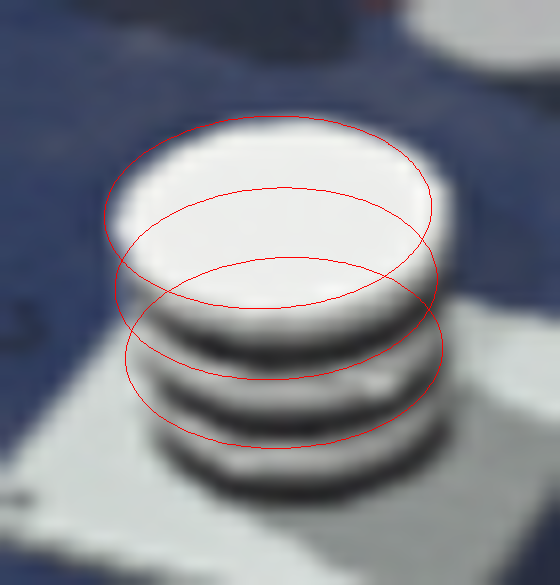

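Call:
{"fn": "carry_out", "kwargs": {"rows": [[[0, -0.025, -0.005], [0, -0.003, 0], 0], [[-0.001, -0.04, 0], [0, 0, 0], 0], [[-0.002, -0.04, 0], [0, 0, 0], 0], [[-0.002, -0.04, 0], [0, 0, 0], 0], [[-0.002, -0.04, 0], [0, 0, 0], 0], [[-0.002, -0.04, 0], [0, 0, 0], 0], [[-0.002, -0.04, 0], [0, 0, 0], 0], [[-0.002, -0.034, 0], [0, 0, 0], 0], [[0, -0.02, 0], [0, 0, 0], 0], [[0, -0.01, 0], [0, 0, 0], 0], [[0, 0, 0], [0, 0, 0], 0], [[0, 0, 0], [0, 0, 0], 0]]}}

```text
t: 17.12
ee_pos: [575.0, -85.6, 194.0]
orientation: [0.001, 3.14, 0.001]
ft_force: [-0.4, 0.9, 0.2]
width: 87.8
```

Call:
{"fn": "carry_out", "kwargs": {"rows": [[[0, 0, 0], [0, 0, 0], 0], [[0, 0, 0], [0, 0, 0], 0], [[0, 0, 0], [0, 0, 0], 0]]}}

```text
t: 17.37
ee_pos: [575.2, -84.6, 194.3]
orientation: [-0.003, 3.14, 0.0]
ft_force: [0.3, 0.4, -0.4]
width: 88.1
```

```bash
python3 - <<'E'
from h import *
plan(575,-86,190)
o=readout.get_obs(); im=imaging.get_image("wrist")[:,:,::-1]; cv2.imwrite("pics/w11.png",im)
cv2.imwrite("pics/w11c.png",cv2.resize(im[110:270,160:350],None,fx=4,fy=3.7,interpolation=cv2.INTER_NEAREST))
E
```

```text
t 17.37 pos [575.2 -84.6 194.3] turn needed [0.0001 0.0019 0.002 ] w 88.1 F [ 0.3  0.4 -0.4]
shift after align (tool, m) [ 0.0002 -0.0014  0.0043]
```

View pics/w11.png

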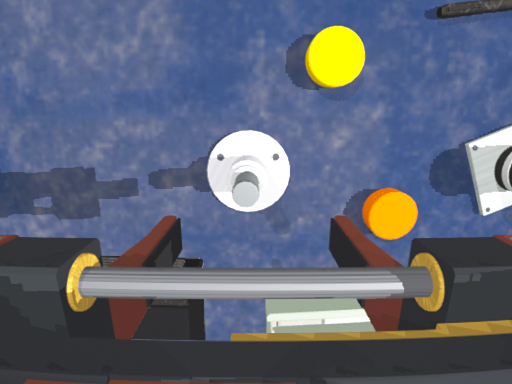

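View pics/w11c.png

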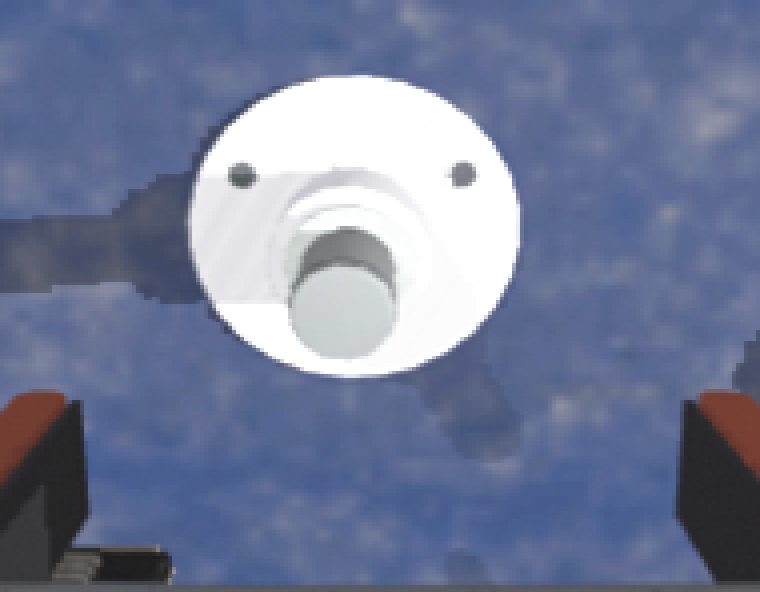

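```bash
python3 - <<'E'
from h import *
o=readout.get_obs(); c=cam("wrist",o)
print(at_z(c,(245.6,193.9),112),at_z(c,(248.6,171.2),6)); plan(570,-92,69)
E
```

```text
[571.86094856 -92.61519076 112.        ] [571.37985874 -92.3637297    6.        ]
t 17.42 pos [575.3 -84.8 194.3] turn needed [0.0001 0.002  0.0018] w 87.7 F [-0.   0.1  0.5]
shift after align (tool, m) [ 0.0053 -0.0072  0.1253]
```

Call:
{"fn": "carry_out", "kwargs": {"rows": [[[0.0037, -0.0085, 0.01], [0, 0.001, 0.002], 0], [[0, 0, 0.03], [0, 0, 0], 0], [[0, 0, 0.02], [0, 0, 0], 0], [[0, 0, 0.01], [0, 0, 0], 0], [[0, 0, 0], [0, 0, 0], 0], [[0, 0, 0], [0, 0, 0], 0], [[0, 0, 0], [0, 0, 0], 0]]}}

```text
t: 18.0
ee_pos: [572.3, -94.6, 125.1]
orientation: [0.003, 3.139, -0.0]
ft_force: [0.2, -0.2, -0.5]
width: 87.6
```

```bash
python3 - <<'E'
from h import *
plan(571.6,-93.3,69)
o=readout.get_obs(); im=imaging.get_image("wrist")[:,:,::-1]; cv2.imwrite("pics/w12.png",im)
cv2.imwrite("pics/w12c.png",cv2.resize(im[130:280,160:350],None,fx=4,fy=4,interpolation=cv2.INTER_NEAREST))
E
```

```text
t 18.0 pos [572.3 -94.6 125.1] turn needed [-0.0003  0.0024 -0.0017] w 87.6 F [ 0.2 -0.2 -0.5]
shift after align (tool, m) [0.0007 0.0013 0.0561]
```

View pics/w12c.png

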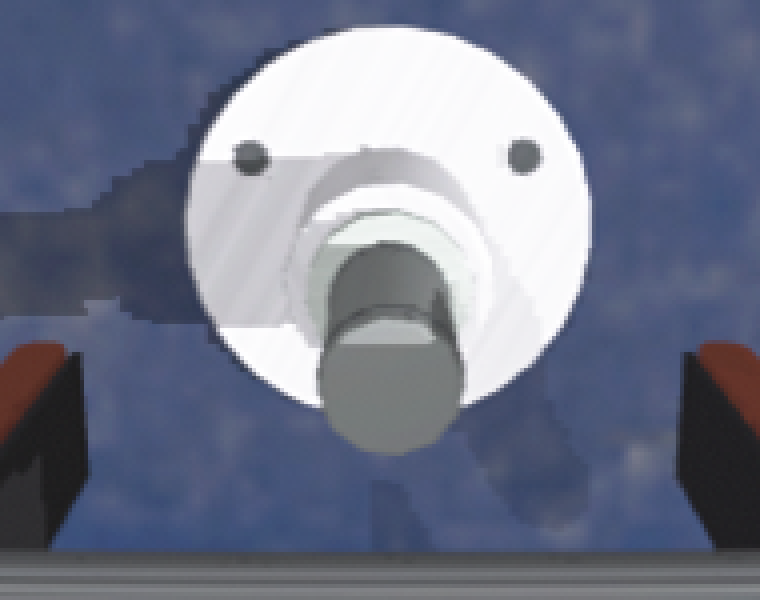

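```bash
python3 - <<'E'
from h import *
o=readout.get_obs(); c=cam("wrist",o)
print(at_z(c,(257.6,225),112),at_z(c,(257,186),6)); plan(571.6,-93.3,69)
E
```

```text
[571.30416954 -92.72945081 112.        ] [570.88495979 -92.54495483   6.        ]
t 18.05 pos [572.4 -94.6 125.4] turn needed [-0.0004  0.003  -0.0018] w 88.0 F [0.4 0.1 0.4]
shift after align (tool, m) [0.0008 0.0013 0.0564]
```

Call:
{"fn": "carry_out", "kwargs": {"rows": [[[0.0011, 0.0011, 0.01], [0, 0.003, -0.0015], 0.2], [[0, 0, 0.02], [0, 0, 0], 0.3], [[0, 0, 0.015], [0, 0, 0], 0.4], [[0, 0, 0.008], [0, 0, 0], 0.4], [[0, 0, 0], [0, 0, 0], 0.4], [[0, 0, 0], [0, 0, 0], 0.4], [[0, 0, 0], [0, 0, 0], 0.4], [[0, 0, 0], [0, 0, 0], 0.4]]}}

```text
t: 18.72
ee_pos: [571.1, -93.5, 72.2]
orientation: [-0.0, -3.141, 0.0]
ft_force: [-0.0, -0.3, 1.4]
width: 52.5
```

```bash
python3 - <<'E'
from h import *
plan(571.3,-93.4,69)
o=readout.get_obs(); im=imaging.get_image("wrist")[:,:,::-1]; cv2.imwrite("pics/w13.png",im)
plan(571.3,-93.4,69)
cv2.imwrite("pics/w13c.png",cv2.resize(im[130:280,160:350],None,fx=4,fy=4,interpolation=cv2.INTER_NEAREST))
E
```

```text
t 18.72 pos [571.1 -93.5  72.2] turn needed [-0.0003 -0.0003 -0.0002] w 52.5 F [-0.  -0.3  1.4]
shift after align (tool, m) [-0.0002  0.0001  0.0032]
t 18.77 pos [571.  -93.4  72.2] turn needed [-0.0003 -0.0004 -0.0003] w 52.9 F [0.2 0.3 0.3]
shift after align (tool, m) [-0.0003  0.      0.0032]
```

View pics/w13c.png

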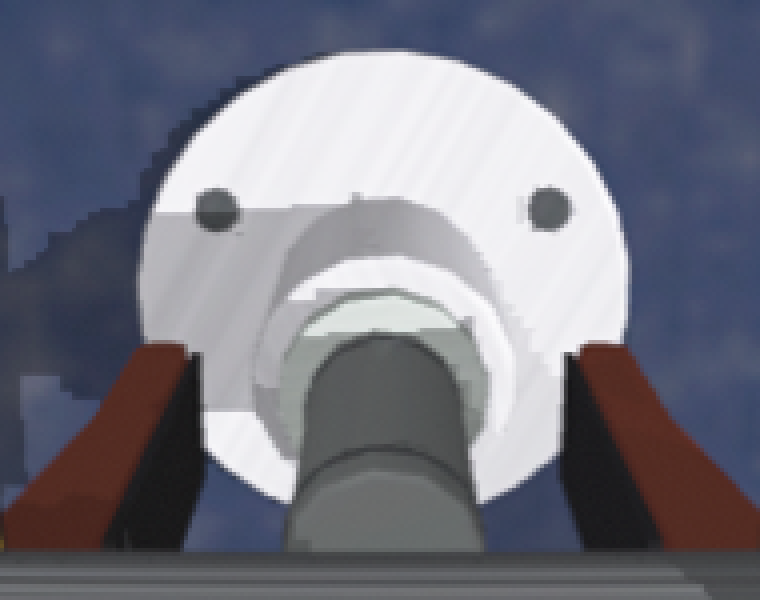

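Call:
{"fn": "carry_out", "kwargs": {"rows": [[[0, 0, 0.002], [0, 0, 0], 0.55], [[0, 0, 0], [0, 0, 0], 0.65], [[0, 0, 0], [0, 0, 0], 0.7], [[0, 0, 0], [0, 0, 0], 0.72], [[0, 0, 0], [0, 0, 0], 0.75], [[0, 0, 0], [0, 0, 0], 1], [[0, 0, 0], [0, 0, 0], 1], [[0, 0, 0], [0, 0, 0], 1], [[0, 0, 0], [0, 0, 0], 1]]}}

```text
t: 19.52
ee_pos: [570.4, -93.3, 69.3]
orientation: [-0.001, -3.14, -0.0]
ft_force: [-0.6, 0.8, 1.5]
width: 23.9
```

```bash
python3 - <<'E'
from h import *
plan(571.3,-93.4,97)
print(readout.get_obs()["moment"])
E
```

```text
t 19.52 pos [570.4 -93.3  69.3] turn needed [ 0.0001 -0.0019 -0.0004] w 23.9 F [-0.6  0.8  1.5]
shift after align (tool, m) [-0.0009 -0.0001 -0.0277]
[ 0.09353598  0.10090848 -0.02978844]
```

Call:
{"fn": "carry_out", "kwargs": {"rows": [[[0, 0, -0.002], [0, 0, 0], 1], [[0, 0, -0.003], [0, 0, 0], 1], [[0, 0, -0.003], [0, 0, 0], 1], [[0, 0, -0.002], [0, 0, 0], 1], [[0, 0, 0], [0, 0, 0], 1], [[0, 0, 0], [0, 0, 0], 1], [[0, 0, 0], [0, 0, 0], 1]]}}

```text
t: 20.1
ee_pos: [570.3, -93.3, 79.2]
orientation: [-0.001, -3.139, -0.0]
ft_force: [-1.0, -0.7, -2.6]
width: 23.4
```

```bash
python3 - <<'E'
from h import *
plan(571.3,-93.4,95.3)
im=imaging.get_image("wrist")[:,:,::-1]; cv2.imwrite("pics/w14.png",im)
s=imaging.get_image("scene")[:,:,::-1]
plan(571.3,-93.4,95.3)
cv2.imwrite("pics/w14c.png",np.hstack([cv2.resize(im[130:280,160:350],(460,380),interpolation=cv2.INTER_NEAREST),cv2.resize(s[200:270,265:335],(330,380),interpolation=cv2.INTER_CUBIC)]))
E
```

```text
t 20.1 pos [570.3 -93.3  79.2] turn needed [ 0.     -0.0021 -0.0004] w 23.4 F [-1.  -0.7 -2.6]
shift after align (tool, m) [-0.001  -0.0001 -0.0161]
t 20.2 pos [570.3 -93.3  79.2] turn needed [ 0.     -0.0022 -0.0003] w 23.4 F [ 0.1 -0.  -3.3]
shift after align (tool, m) [-0.001  -0.0001 -0.0161]
```

View pics/w14c.png

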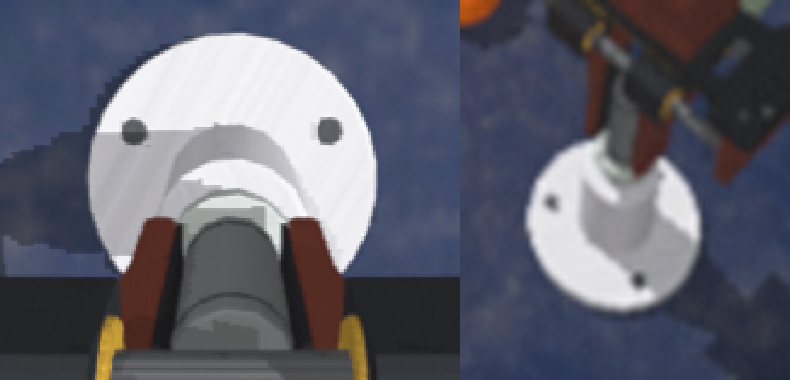

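Call:
{"fn": "carry_out", "kwargs": {"rows": [[[0, 0, -0.003], [0, 0, 0], 1], [[0, 0, -0.004], [0, 0, 0], 1], [[0, 0, -0.004], [0, 0, 0], 1], [[0, 0, -0.003], [0, 0, 0], 1], [[0, 0, -0.002], [0, 0, 0], 1], [[0, 0, 0], [0, 0, 0], 1], [[0, 0, 0], [0, 0, 0], 1], [[0, 0, 0], [0, 0, 0], 1], [[0, 0, 0], [0, 0, 0], 1], [[0, 0, 0], [0, 0, 0], 1]]}}

```text
t: 21.03
ee_pos: [570.3, -93.3, 95.1]
orientation: [-0.0, -3.139, -0.0]
ft_force: [0.1, 0.2, -4.1]
width: 23.5
```

```bash
python3 - <<'E'
from h import *
plan(571.3,-93.4,95.3)
im=imaging.get_image("wrist")[:,:,::-1]; cv2.imwrite("pics/w15.png",im)
s=imaging.get_image("scene")[:,:,::-1]; cv2.imwrite("pics/s15.png",s)
plan(571.3,-93.4,95.3)
a=np.hstack([cv2.resize(im[130:280,160:350],(400,330),interpolation=cv2.INTER_NEAREST),cv2.resize(s[130:270,180:350],(400,330),interpolation=cv2.INTER_CUBIC)])
cv2.imwrite("pics/w15c.png",a)
E
```

```text
t 21.03 pos [570.3 -93.3  95.1] turn needed [ 0.0001 -0.0023 -0.0003] w 23.5 F [ 0.1  0.2 -4.1]
shift after align (tool, m) [-0.001  -0.0001 -0.0002]
t 21.13 pos [570.3 -93.3  95.1] turn needed [ 0.     -0.0023 -0.0003] w 23.7 F [-0.  -0.8 -4. ]
shift after align (tool, m) [-0.001  -0.0001 -0.0002]
```

View pics/w15c.png

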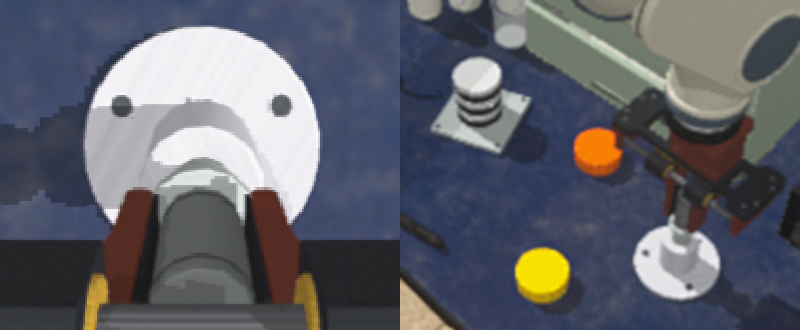

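```bash
python3 - <<'E'
from h import *
p=imaging.camera_params("wrist");T=p["T_tool_cam"];ct=(p,T[:3,:3],T[:3,3])
for q in [(17,0,9.3),(12,0,9.3),(12,0,-42.7),(17,0,12.3),(12,0,12.3),(12,0,-39.7)]: print(q,proj(ct,q).round(1))
im=cv2.imread("pics/w15.png"); im4=cv2.imread("pics/w14.png")
cv2.imwrite("pics/w15d.png",cv2.resize(np.hstack([im4[190:280,215:300],im[190:280,215:300]]),None,fx=4.5,fy=6,interpolation=cv2.INTER_NEAREST))
E
```

```text
(17, 0, 9.3) [254.5 202.8]
(12, 0, 9.3) [254.5 210.7]
(12, 0, -42.7) [254.2 247.1]
(17, 0, 12.3) [254.5 201.4]
(12, 0, 12.3) [254.5 209.2]
(12, 0, -39.7) [254.3 244.2]
```

View pics/w15d.png

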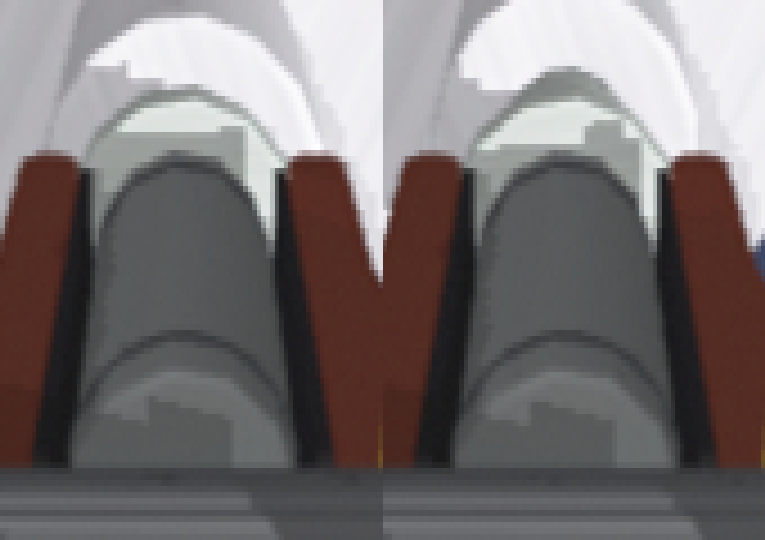

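Call:
{"fn": "carry_out", "kwargs": {"rows": [[[0, 0, 0], [0, 0, 0], 1], [[0, 0, 0], [0, 0, 0], 1], [[0, 0, 0], [0, 0, 0], 1], [[0, 0, 0], [0, 0, 0], 1]]}}

```text
t: 21.47
ee_pos: [570.4, -93.4, 95.3]
orientation: [-0.001, -3.14, 0.0]
ft_force: [0.2, -0.0, -2.4]
width: 23.4
```

```bash
python3 - <<'E'
from h import *
from workcell import close_job
plan(571.3,-93.4,95.3); print(close_job())
E
```

```text
t 21.47 pos [570.4 -93.4  95.3] turn needed [-0.     -0.002  -0.0003] w 23.4 F [ 0.2 -0.  -2.4]
shift after align (tool, m) [-0.0009 -0.     -0.    ]
the job is handed in; nothing more can be done
None
```

I stacked both loose white cases on the one on the plate. I then drew the plunger up 26 mm and handed the job in at 21.5 s, with the plunger still gripped. The hand-in gave no verdict.

- **Column:** The case centres, measured from the wrist camera, agree to about 2 mm horizontally. In the last scene picture the column stands free and square. One earlier wrist reading put the first placed case about 2.5 mm off. It was taken while the arm was still settling, and a later settled reading agreed with the rest.
- **Plunger:** By the arm's reading the underside of the collar is about 80 mm above the bench. The gripper is within 0.002 rad of vertical and at rest, and the grip width is 23.4 mm. The force on the tool matches the plunger's weight (about 2.4 N, with 3 to 4 N during and just after the draw). The last two wrist pictures show no slip between them.
- **Possible offset:** In those pictures the collar sits 3 to 5 pixels lower than I predicted. I put this down to the grip being about 2 mm off-centre along the arm's x direction.
- **Stand and bystanders:** In the pictures the stand's foot is flat and where it stood. I saw nothing knock the bottle, beaker or marker, but I did not measure their positions again.

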